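# Wedge the rocking instrument case

## Task

The small instrument case rocks because the foot under its orange-dotted corner is too short. Press down on the orange dot with the closed fingertips to feel it rock, let go, then push the yellow wedge along the table by its thick end, nose first, until it is snug under that short foot without jacking the case up. Then press firmly (about 10 N) on the orange dot again: the corner must no longer give, and the program finishes while still pressing there; only push and press, never grasp or lift anything, do not shove the case along and leave the other things alone.

Things in the scene. Friction and masses are not known exactly. Their poses are not given: they have to be found in the camera images.
- case: grey instrument case, black front panel (faces own -x), 150 (x) x 204 (y) x 72 mm (z, with feet), about 1.6 kg, loose. Origin: centre of its underside at table height. Housing starts 14 mm up on four rubber dome feet 18 mm across at own (+-56, +-82) mm; the one at (-56, +82) is too short. At rest it stands level on the other three; about 3 N on the dot tips it
- press_mark (a point): centre of the orange dot (22 mm across) on the flat top of the case above the short foot, at own (-52, +78, 72) mm of the case: the place to press
- foot_end (a point): lowest point of the short foot, at own (-56, +82) mm of the case; it hangs 4 to 8 mm above the table at the start (different each time) and does not move in the case
- wedge: yellow wedge 60 (x) x 140 (y) mm, 0.12 kg. Origin: centre of underside; -y to the thin nose. Top slopes from 2 mm (nose, y=-70) to 15 mm at the heel, an upright block 24 mm high, y=+54 to +70; push its end face. Starts left of the case, nose 20 to 70 mm short of that foot, only roughly aimed at it. Slides with about 1 N; pushed past snug it takes several N and jacks the case up
- solder_reel: bystander: reel of solder, 48 mm across, 36 mm high, behind the wedge
- screwdriver: bystander: black-handled screwdriver, 157 mm long (own y), 21 mm thick, behind the wedge
- adapter: bystander: black power adapter, 46 x 126 x 30 mm, to the right of the case
- tape_roll: bystander: roll of dark tape, 55 mm across, 19 mm high, to the right of the case
There are look-alikes about, which are no part of the job. There is more than one size of the wedge; the job needs the larger.

How it is judged:
By the outcome, as a careful person would: the job done as asked, in the order asked, and still so for the second after the job is handed in, while the arm keeps its last pose, push and grip.
It also fails if it takes over 58 s, if anything falls off the work surface, if the arm or the gripper's body presses on something with over 40 N, if the wrist force passes 120 N, or if a joint passes its speed limit or range.

## Robot

A 6-joint arm with a two-finger parallel gripper is mounted at the origin on a cart in front of the work surface, level with it; the furniture and walls round the work are solid. World frame = base frame: x ahead of the robot, y to its left, z up, the work surface at z = 0. Lengths are in mm, angles in degrees, forces in N, time in s.
With the tool pointing down it reaches from about 325 to 900 mm from the base axis. Payload 6.1 kg.
Tool frame: the origin (TCP) lies midway between the tips of the shut fingers; the grasp point (between the pads) lies 19 mm behind it (manip.grasp_offset is the distance from the TCP to the grasp point, in mm); z points along the fingers, y is the line along which they close (so a half turn about z gives the same grasp; the last joint's range is limited). The gripper opens to 85 mm and grips with 20 to 120 N. Pads are 22 mm wide; open, the fingers measure 114 mm over their backs; the gripper's body (76 mm by 85 mm) begins 54 mm behind the grasp point. The pads swing forward as they close: fully open they stand 13 mm farther back than shut.
Start: joints at [57.118, 12.628, 87.462, -0, 79.91, -7.225], TCP at [270.612, 563.369, 231.3] pointing down, gripper open.
Joint ranges: [-170.65, 170.65], [-52.31, 119.04], [5.05, 147.46], [-71.25, 251.25], [11.57, 151.72], [-153.62, 153.62]. Speed limits (degrees/s): [147.25, 147.25, 172.46, 180, 180, 180].

## Interface

Orientations are given as [roll, pitch, yaw] about the fixed x, y, z axes, in that order (R = Rz(yaw) Ry(pitch) Rx(roll)).
In Python, from bench import manip, optics gives the robot as it stands.
- The arm moves only by the shell command python3 -m inch 'ROWS'. ROWS is JSON, a list of rows, each a list of 7 numbers: the shift along the tool's x, y, z as a fraction of full scale, then the turn, a rotation vector about the tool's x, y, z as a fraction of full scale, then the gripper command: -1 is fully open, 1 is shut, values between are in proportion. A call has 1 to 20 rows; each row shifts and turns the commanded pose from where the row before left it, along the tool's axes as they then stand; what a row does not reach is not made up. Full scale, the value 1, is 500 mm for a shift and 30 degrees for a turn. A row lasts 1/12 s, in which the tool goes at most 41.7 mm and 7.16 degrees, less where a joint would pass 70% of its speed; a pose out of reach is approached as far as the arm can. A call with a number of a shift or a turn outside -1 to 1 is refused whole. A call with a gripper value outside its range is refused whole. The fingers move at their own pace and stop on an object; the grip force is fixed at half the most. Time passes only in rows, so rows that do not move let the fingers close. It gives the time, the measured TCP pose, the force, the opening and the grip force at its end, in the units of the state.
- manip.get_state(): the state, without advancing time (a new reading comes with each control period).
- optics.grab_frame(name): name is "scene" or "top" or "wrist"; returns (picture, depth): 384x512x3 uint8, blue, green, red; 384x512 float32, mm along the optical axis (not along the pixel's ray), 0 where there is no reading.
- optics.camera_info(name): a dict with "intrinsics" (3x3 intrinsics, pixels), "cam_to_world" (4x4, takes a point from camera to world coordinates). Camera axes: x right, y down, z forward; pixel columns grow to the right and rows downward; lengths in mm; the calibration is good to about 2 mm. A picture is of the moment at which its call begins: read the wrist's pose just before it. camera_info takes no time and is no camera call; for the wrist camera it gives the pose at the moment of the call.
- manip.job_done(): hands the job in; it is judged then, once.
The state is a dict: "t": time; "joint_positions": joint angles; "joint_vel": joint speeds; "joint_torque": joint torques, N m; "eef_pos": TCP position; "orientation": TCP orientation; "ft_force": force on the tool from outside, world axes, zero at the start; "ft_torque": the same for the moment, N m; "gripper_width": finger opening in mm; "grasp_force": force on a finger pad.
Only numpy, scipy, OpenCV 4.12 (cv2) and the standard library are available. Lean on these libraries where they do the work, as an engineer would, in place of code of your own. Each camera call takes 0.05 s, during which the arm holds its last target. There are 200 camera calls.

## Working session

There is one attempt and no reset: what is moved stays moved. The work goes in short steps, Python scripts to look and compute and a shell command to move; the robot and the scene stay as the last step left them, time stands still between calls to the robot, and variables do not carry over. Pictures are saved under pics/ and viewed, at most 10 in all, crops included, and the job is handed in when it is done.

```bash
ls; mkdir -p pics
python3 - <<'E'
from bench import manip, optics
import cv2,numpy as np
s=manip.get_state();print(s['t'],s['eef_pos'],s['orientation'],s['ft_force'],s['gripper_width'])
for n in("top","scene"):
    p,d=optics.grab_frame(n);cv2.imwrite(f"pics/{n}0.png",p);np.save(f"/tmp/{n}_d.npy",d);i=optics.camera_info(n);print(n,i)
E
```

```text
pics
0.0 [270.28657135 562.85046137 230.1779902 ] [-1.79886612e+02 -1.61306967e-02  1.54340053e+02] [ 0.13369276 -0.54261149  0.09189054] 85.61125151352377
top {'intrinsics': array([[347.65025708,   0.        , 255.4107883 ],
       [  0.        , 347.65025708, 195.24978483],
       [  0.        ,   0.        ,   1.        ]]), 'cam_to_world': array([[-7.96626309e-03, -9.95155855e-01,  9.79865400e-02,
         3.79569756e+02],
       [-9.99892222e-01,  9.13579038e-03,  1.14927091e-02,
         6.12086152e+01],
       [-1.23322212e-02, -9.78844252e-02, -9.95121377e-01,
         1.08233697e+03],
       [ 0.00000000e+00,  0.00000000e+00,  0.00000000e+00,
         1.00000000e+00]])}
scene {'intrinsics': array([[415.42916956,   0.        , 248.91136972],
       [  0.        , 415.42916956, 195.38918307],
       [  0.        ,   0.        ,   1.        ]]), 'cam_to_world': array([[ 7.57661148e-01, -4.49708623e-01,  4.72981753e-01,
        -7.99867887e+01],
       [-6.52616524e-01, -5.14910432e-01,  5.55840732e-01,
        -6.07490659e+02],
       [-6.42313120e-03, -7.29814635e-01, -6.83614907e-01,
         8.60149204e+02],
       [ 0.00000000e+00,  0.00000000e+00,  0.00000000e+00,
         1.00000000e+00]])}
```

View pics/top0.png

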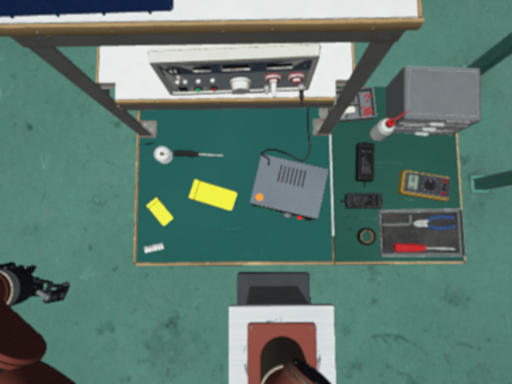

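View pics/scene0.png

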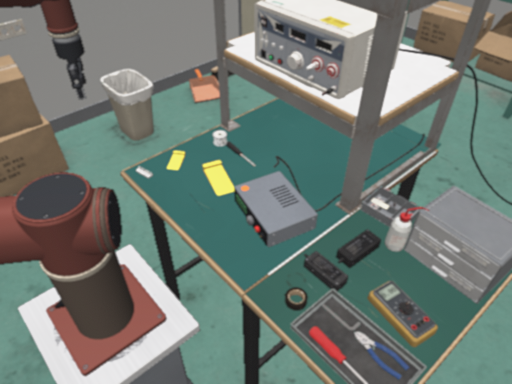

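```bash
cat > h.py <<'E'
from bench import manip, optics
import cv2,numpy as np
def ray(name_or_info,uv,z):
    i=name_or_info if isinstance(name_or_info,dict) else optics.camera_info(name_or_info)
    K,T=i['intrinsics'],i['cam_to_world']
    uv=np.atleast_2d(np.asarray(uv,float))
    d=np.c_[uv,np.ones(len(uv))]@np.linalg.inv(K).T@T[:3,:3].T
    o=T[:3,3]; return o+d*((z-o[2])/d[:,2])[:,None]
def cloud(i,mask,d):
    v,u=np.nonzero((mask>0)&(d>0)); K,T=i['intrinsics'],i['cam_to_world']
    c=np.c_[u,v,np.ones(len(u))]@np.linalg.inv(K).T*d[v,u][:,None]
    return c@T[:3,:3].T+T[:3,3]
def blobs(p,lo,hi,amin=20):
    m=cv2.inRange(cv2.cvtColor(p,cv2.COLOR_BGR2HSV),lo,hi)
    cs,_=cv2.findContours(m,cv2.RETR_EXTERNAL,cv2.CHAIN_APPROX_NONE)
    return m,sorted([c for c in cs if cv2.contourArea(c)>=amin],key=cv2.contourArea,reverse=True)
YEL=((24,130,120),(34,255,255)); ORA=((8,130,150),(20,255,255))
E
python3 - <<'E'
from h import *
np.set_printoptions(precision=1,suppress=True)
for n in("top","scene"):
    p=cv2.imread(f"pics/{n}0.png");d=np.load(f"/tmp/{n}_d.npy");i=optics.camera_info(n)
    for nm,r in(("Y",YEL),("O",ORA)):
        m,cs=blobs(p,*r,amin=12)
        for c in cs[:4]:
            mm=np.zeros_like(m);cv2.drawContours(mm,[c],-1,255,-1);P=cloud(i,mm,d)
            z=72 if nm=="O" else 12
            b=cv2.boxPoints(cv2.minAreaRect(c))
            print(n,nm,cv2.contourArea(c),c[:,0].mean(0),"depthmed",np.median(P,0),"zr",np.percentile(P[:,2],[5,95]),"ray",ray(i,c[:,0].mean(0),z)[0]);
            if n=="top" and nm=="Y":print(ray(i,b,z))
p=cv2.imread("pics/top0.png")[140:270,130:340]
cv2.imwrite("pics/crop_top.png",cv2.resize(p,None,fx=3.6,fy=3.6,interpolation=cv2.INTER_CUBIC))
p,d=optics.grab_frame("wrist");cv2.imwrite("pics/w0.png",p)
E
```

```text
top Y 829.5 [212.3 194.6] depthmed [487.5 208.2   8.5] zr [ 1.9 23.6] ray [488.2 207.2  12. ]
[[480.3 282.7  12. ]
 [539.6 264.7  12. ]
 [496.  130.6  12. ]
 [437.2 149.2  12. ]]
top Y 330.0 [159.2 211.1] depthmed [439.1 373.1   5.9] zr [ 0.6 15.5] ray [438.5 371.4  12. ]
[[457.  414.2  12. ]
 [484.  382.   12. ]
 [419.2 327.2  12. ]
 [392.5 359.3  12. ]]
top O 31.0 [259.  196.7] depthmed [473.9  62.4  72.3] zr [68.7 74.9] ray [474.8  62.4  72. ]
scene Y 578.5 [218.  177.3] depthmed [487.6 209.5  10. ] zr [ 3.4 24.7] ray [487.8 208.7  12. ]
scene Y 182.0 [175.8 159.9] depthmed [440.8 375.6   8. ] zr [ 3.2 16.9] ray [437. 370.  12.]
scene Y 81.0 [335.   21.7] depthmed [744.1  34.6 477.5] zr [476.6 478.5] ray [1746.8  812.6   12. ]
scene O 135.5 [404.7 324.6] depthmed [ 477.9 -471.6   27.4] zr [23.6 30.3] ray [ 452.8 -477.2   72. ]
scene O 32.5 [198.7  74.7] depthmed [1574.3 1923.4 -659.4] zr [-683.8 -647.3] ray [777.  705.4  72. ]
scene O 18.0 [244.6 187.9] depthmed [476.1  64.4  72.3] zr [70.8 74.5] ray [476.2  64.8  72. ]
```

View pics/crop_top.png

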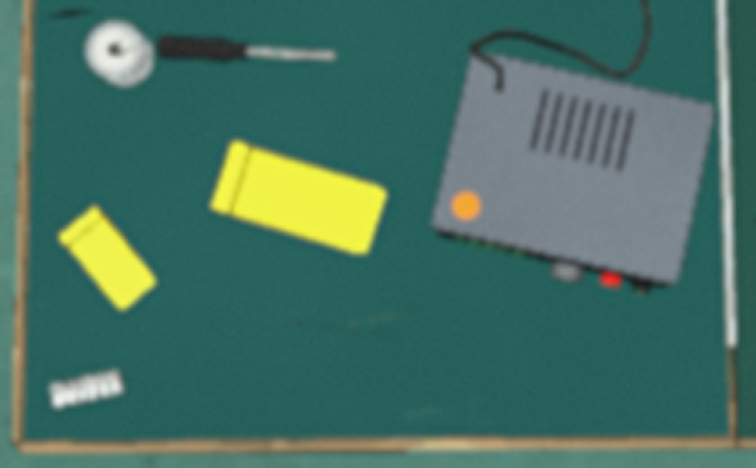

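View pics/w0.png

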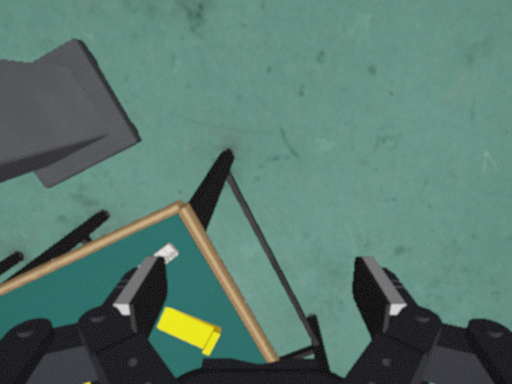

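Candidates are the large wedge at top px (213,195), 140x62 mm, and the small wedge at (159,211), 85x42 mm. I choose the large one. For orange, the dot is at (259,197), and the multimeter at (425,185) is only a look-alike. The close crop confirms this choice: the heel is on the left, the nose points right, and the dot is at the case's near-left corner. In the wrist picture only the small wedge shows, at (190,330).

First I'll turn the tool to yaw 90 and close the gripper.

```bash
python3 -m inch '[[0,0,0,0,0,0.23,1],[0,0,0,0,0,0.23,1],[0,0,0,0,0,0.23,1],[0,0,0,0,0,0.23,1],[0,0,0,0,0,0.23,1],[0,0,0,0,0,0.23,1],[0,0,0,0,0,0.23,1],[0,0,0,0,0,0.23,1],[0,0,0,0,0,0.23,1],[0,0,0,0,0,0.075,1],[0,0,0,0,0,0,1]]'
python3 -m inch '[[-0.06,0.03,0,0,0,0,1],[-0.06,0.03,0,0,0,0,1],[-0.06,0.03,0,0,0,0,1],[-0.06,0.03,0,0,0,0,1],[-0.06,0.03,0,0,0,0,1],[-0.06,0.03,0,0,0,0,1],[-0.06,0.03,0,0,0,0,1],[-0.06,0.03,0,0,0,0,1],[-0.06,0.03,0,0,0,0,1],[-0.06,0.03,0,0,0,0,1],[0,0,0,0,0,0,1],[0,0,0,0,0,0,1]]'
python3 - <<'E'
from h import *
i=optics.camera_info("wrist");p,d=optics.grab_frame("wrist");cv2.imwrite("pics/w1.png",p);print(i['cam_to_world'].round(2))
for r in(YEL,ORA):
    m,cs=blobs(p,*r)
    for c in cs[:3]:
        print(cv2.contourArea(c),c[:,0].mean(0),ray(i,c[:,0].mean(0),72 if r is ORA else 12))
E
```

```text
t: 1.07
eef_pos: [270.5, 563.2, 230.9]
orientation: [-180.0, 0.0, 89.9]
ft_force: [-0.4, -0.1, -0.1]
gripper_width: 0.0
grasp_force: 0.0
t: 2.07
eef_pos: [421.2, 262.1, 231.3]
orientation: [-180.0, -0.0, 89.9]
ft_force: [-0.3, 0.8, -0.6]
gripper_width: -0.2
grasp_force: 0.0
[[ 1.0000e+00 -0.0000e+00  0.0000e+00  4.2097e+02]
 [-0.0000e+00 -9.5000e-01 -3.1000e-01  3.4096e+02]
 [ 0.0000e+00  3.1000e-01 -9.5000e-01  3.7359e+02]
 [ 0.0000e+00  0.0000e+00  0.0000e+00  1.0000e+00]]
5172.5 [317.04181185 202.4912892 ] [[489.48414477 215.42768724  12.        ]]
3136.5 [277.22162162  57.7027027 ] [[439.7588282  374.23259388  12.        ]]
```

View pics/w1.png

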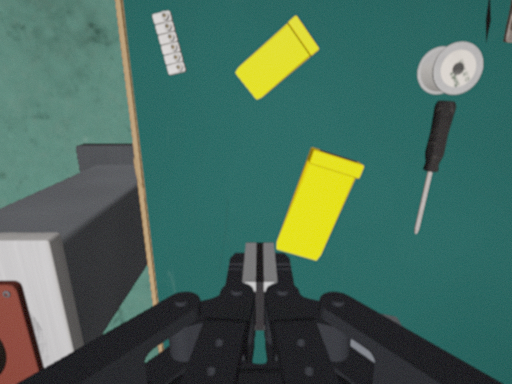

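The wrist view shows the large wedge around (317,203) with its nose at (297,253), the small one at (277,58), and the reel and screwdriver well to the right. Next I'll move over the dot and down to just above it, and compute the wedge corners.

```bash
cat > wp.py <<'E'
from h import *
np.set_printoptions(precision=1,suppress=True)
def wedge(i,p):
    """corners of big yellow blob: nose pair at z=2, heel-back pair at z=24 -> centre, own-y dir"""
    m,cs=blobs(p,*YEL); b=cv2.boxPoints(cv2.minAreaRect(cs[0]))
    a=cv2.approxPolyDP(cv2.convexHull(cs[0]),4,True)[:,0]
    print("poly",a.tolist(),ray(i,a,2)[:,:2].tolist() and ray(i,a,2)[:,:2].round(0).tolist()); return a
if __name__=="__main__":
    import json
    p=cv2.imread("pics/w1.png")
    T=np.array([[1,0,0,420.97],[0,-.95,-.31,340.96],[0,.31,-.95,373.59],[0,0,0,1]]);T[1:3,1:3]/=np.hypot(.95,.31)
    i=dict(intrinsics=optics.camera_info("wrist")['intrinsics'],cam_to_world=T)
    a=wedge(i,p);print(ray(i,a,24))
E
python3 wp.py
python3 -m inch '[[-0.066,0.018,0,0,0,0,1],[-0.066,0.018,0,0,0,0,1],[-0.066,0.018,0,0,0,0,1],[-0.066,0.018,0,0,0,0,1],[-0.066,0.018,0,0,0,0,1],[-0.066,0.018,0,0,0,0,1],[0,0,0.07,0,0,0,1],[0,0,0.07,0,0,0,1],[0,0,0.07,0,0,0,1],[0,0,0.05,0,0,0,1],[0,0,0.02,0,0,0,1],[0,0,0,0,0,0,1],[0,0,0,0,0,0,1]]'
```

```text
poly [[311, 148], [363, 166], [316, 259], [276, 247]] [[481.0, 278.0], [543.0, 257.0], [494.0, 134.0], [442.0, 151.0]]
[[477.2 281.6  24. ]
 [535.8 261.6  24. ]
 [490.1 145.8  24. ]
 [441.  162.   24. ]]
t: 3.2
eef_pos: [474.8, 66.3, 91.9]
orientation: [-180.0, -0.0, 90.1]
ft_force: [1.1, -0.2, 0.2]
gripper_width: -0.0
grasp_force: 0.0
```

```bash
f(){ grep -E 'eef|ft_f' | tr '\n' ' '; echo; }
python3 -m inch '[[-0.006,0.001,0.02,0,0,0,1],[0,0,0.01,0,0,0,1],[0,0,0,0,0,0,1],[0,0,0,0,0,0,1]]' | f
python3 -m inch '[[0,0,0.004,0,0,0,1],[0,0,0,0,0,0,1]]' | f
python3 -m inch '[[0,0,0.004,0,0,0,1],[0,0,0,0,0,0,1]]' | f
python3 -m inch '[[0,0,0.003,0,0,0,1],[0,0,0,0,0,0,1]]' | f
python3 -m inch '[[0,0,0.003,0,0,0,1],[0,0,0,0,0,0,1]]' | f
```

```text
eef_pos: [475.3, 62.3, 76.7] ft_force: [1.1, 0.5, 0.1] 
eef_pos: [475.2, 62.3, 74.5] ft_force: [-0.2, 0.2, -0.6] 
eef_pos: [474.9, 62.3, 72.1] ft_force: [-0.4, 1.0, -0.4] 
eef_pos: [474.9, 62.6, 70.9] ft_force: [-1.1, 1.9, 4.7] 
eef_pos: [474.8, 62.9, 69.5] ft_force: [-3.3, 3.0, 4.7]
```

```bash
f(){ grep -E 'eef|ft_f' | tr '\n' ' '; echo; }
python3 -m inch '[[0,0,0.003,0,0,0,1],[0,0,0,0,0,0,1]]' | f
python3 -m inch '[[0,0,0.003,0,0,0,1],[0,0,0,0,0,0,1]]' | f
python3 -m inch '[[0,0,0.002,0,0,0,1],[0,0,0,0,0,0,1]]' | f
```

```text
eef_pos: [474.7, 63.1, 68.0] ft_force: [-2.9, 4.3, 6.1] 
eef_pos: [474.5, 63.3, 66.7] ft_force: [-4.9, 4.5, 8.4] 
eef_pos: [474.6, 63.4, 66.4] ft_force: [-6.3, 5.4, 14.8]
```

The case rocked: contact at z≈71.7, hard stop at ≈66.4, so the corner gives about 5 mm. Next I'll release, go behind the heel with the fingers part-open as a flat pusher, and re-measure from there.

```bash
python3 -m inch '[[0,0,-0.01,0,0,0,1],[0,0,-0.02,0,0,0,1],[0,0,-0.03,0,0,0,1],[0,0,-0.05,0,0,0,1],[0,0,-0.05,0,0,0,1],[0.075,0.005,0,0,0,0,1],[0.075,0.005,0,0,0,0,1],[0.075,0.005,0,0,0,0,1],[0.075,0.005,0,0,0,0,1],[0.075,0.005,0,0,0,0,0.53],[0.075,0.005,0,0,0,0,0.53],[0.075,0.005,0,0,0,0,0.53],[0,0,0,0,0,0.217,0.53],[0,0,0,0,0,0,0.53],[0,0,0,0,0,0,0.53]]'
cat > look.py <<'E'
from wp import *
import sys
def edge_case(i,p):
    # grey top of case: bounded region; min-area rectangle at z=72
    hsv=cv2.cvtColor(p,cv2.COLOR_BGR2HSV)
    m=cv2.inRange(hsv,(100,15,85),(130,80,190)); m=cv2.morphologyEx(m,cv2.MORPH_CLOSE,np.ones((7,7)))
    cs,_=cv2.findContours(m,cv2.RETR_EXTERNAL,cv2.CHAIN_APPROX_NONE)
    for c in cs:
        q=c[:,0].mean(0)
        if cv2.contourArea(c)>2500 and 240<q[0]<340 and 140<q[1]<240:
            W=ray(i,c[:,0],72)[:,:2].astype(np.float32);r=cv2.minAreaRect(W);print("case top rect",r)
i=optics.camera_info("top");p,d=optics.grab_frame("top");cv2.imwrite(f"pics/top_{sys.argv[1]}.png",p)
edge_case(i,p)
m,cs=blobs(p,*ORA,amin=10)
for c in cs[:2]:
    print("dot",c[:,0].mean(0),ray(i,c[:,0].mean(0),72)[0])
m,cs=blobs(p,*YEL)
print("wedge",cv2.contourArea(cs[0]),cv2.minAreaRect(ray(i,cs[0][:,0],10)[:,:2].astype(np.float32)))
E
python3 look.py a
```

```text
t: 5.95
eef_pos: [492.5, 324.7, 145.3]
orientation: [-180.0, 0.0, 83.7]
ft_force: [-0.9, -0.4, -1.8]
gripper_width: 20.3
grasp_force: 0.0
case top rect ((500.6563720703125, -24.029083251953125), (199.64627075195312, 156.49798583984375), 76.27616119384766)
dot [259.  196.6] [475.1  62.4  72. ]
wedge 827.5 ((488.1213684082031, 207.25259399414062), (140.4778289794922, 62.06266403198242), 71.6750717163086)
```

```bash
python3 -m inch '[[0,0,0.06,0,0,0,0.53],[0,0,0.06,0,0,0,0.53],[0,0,0.06,0,0,0,0.53],[0,0,0.06,0,0,0,0.53],[0,0,0.024,0,0,0,0.53],[0,0,0.01,0,0,0,0.53],[0,0,0,0,0,0,0.53],[-0.02,0,0,0,0,0,0.53],[-0.02,0,0,0,0,0,0.53],[-0.01,0,0,0,0,0,0.53],[-0.01,0,0,0,0,0,0.53],[-0.01,0,0,0,0,0,0.53],[-0.01,0,0,0,0,0,0.53],[-0.01,0,0,0,0,0,0.53],[-0.01,0,0,0,0,0,0.53],[-0.01,0,0,0,0,0,0.53],[0,0,0,0,0,0,0.53]]'
python3 look.py b
python3 - <<'E'
import cv2
p=cv2.imread("pics/top_b.png")[140:270,130:340]
cv2.imwrite("pics/crop_b.png",cv2.resize(p,None,fx=3.6,fy=3.6,interpolation=cv2.INTER_CUBIC))
E
```

```text
t: 7.42
eef_pos: [486.2, 269.3, 8.2]
orientation: [-180.0, 0.0, 83.5]
ft_force: [0.6, 0.2, -0.7]
gripper_width: 19.9
grasp_force: 0.0
case top rect ((500.93426513671875, -24.164306640625), (199.5036163330078, 157.1000213623047), 76.26408386230469)
dot [259.  196.6] [475.1  62.4  72. ]
wedge 799.0 ((488.12847900390625, 189.62889099121094), (141.53741455078125, 62.50122833251953), 73.6965103149414)
```

View pics/crop_b.png

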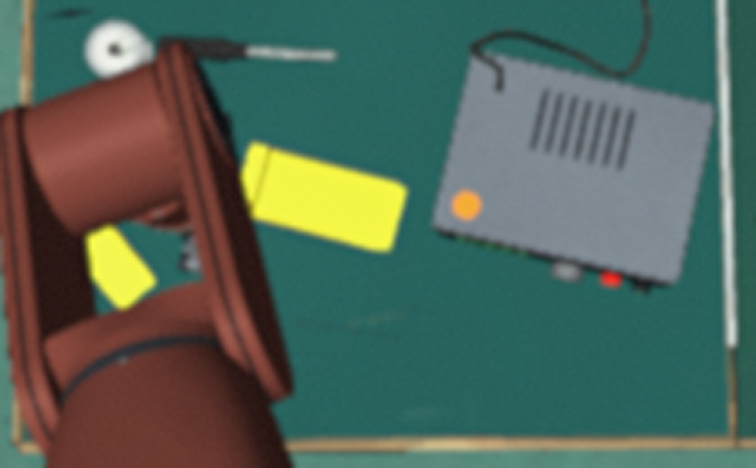

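The crop shows the wedge turned only 2° so far, with its nose at crop px (398,220) and the dot at (466,205). I'll back off, shut the fingers for a flat face, and push the heel corner diagonally to turn the nose in.

```bash
python3 -m inch '[[0.012,0,0,0,0,0,0.53],[0,-0.006,0,0,0,0,1],[0,0,0,0,0,0,1],[0,0,0,0,0,0,1],[-0.012,0,0,0,0,0,1],[-0.01,-0.005,0,0,0,0,1],[-0.01,-0.005,0,0,0,0,1],[-0.01,-0.005,0,0,0,0,1],[-0.01,-0.005,0,0,0,0,1],[0,0,0,0,0,0,1]]'
python3 look.py c
```

```text
t: 8.3
eef_pos: [470.2, 250.7, 8.1]
orientation: [-179.9, 0.0, 83.5]
ft_force: [-0.1, -0.3, -0.3]
gripper_width: 0.1
grasp_force: 0.0
case top rect ((499.6873474121094, -23.919631958007812), (199.87228393554688, 159.07662963867188), 76.04483032226562)
dot [259.  196.6] [475.1  62.4  72. ]
wedge 789.5 ((493.188232421875, 171.30239868164062), (137.34010314941406, 62.48923873901367), 89.48989868164062)
```

```bash
python3 -m inch '[[0.02,0,0,0,0,0,1],[0.018,0.033,0,0,0,0,1],[0,0.033,0,0,0,0.18,1],[0,0,0,0,0,0,1],[-0.01,0,0,0,0,0,1],[-0.01,0,0,0,0,0,1],[-0.01,0,0,0,0,0,1],[-0.008,0,0,0,0,0,1],[-0.008,0,0,0,0,0,1],[0,0,0,0,0,0,1]]'
python3 look.py d
python3 - <<'E'
import cv2
p=cv2.imread("pics/top_d.png")[140:270,130:340]
cv2.imwrite("pics/crop_d.png",cv2.resize(p,None,fx=3.6,fy=3.6,interpolation=cv2.INTER_CUBIC))
E
```

```text
t: 9.18
eef_pos: [500.7, 243.6, 8.2]
orientation: [-180.0, 0.0, 78.1]
ft_force: [0.5, 0.0, -0.5]
gripper_width: -0.0
grasp_force: 0.0
case top rect ((500.6854248046875, -24.058486938476562), (199.4163055419922, 156.56637573242188), 76.26407623291016)
dot [259.  196.6] [475.1  62.4  72. ]
wedge 700.5 ((490.2027282714844, 158.91903686523438), (127.17813110351562, 60.52078628540039), 87.10273742675781)
```

View pics/crop_d.png

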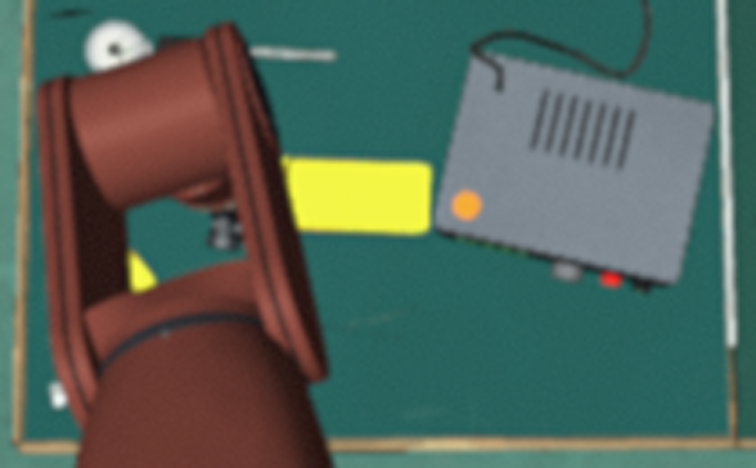

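The wedge now points nearly along -y (yaw ≈ -3), with its nose at crop (432,198), about 27 mm short of the foot and about 14 mm to the +x side of it. More push with the tilted face will turn it further in.

```bash
cat >> look.py <<'E'
c=cs[0][:,0].astype(float);W=ray(i,c,2)[:,:2];n=W[W[:,1]<W[:,1].min()+4];
S=ray(i,c,8)[:,:2];y0=S[:,1].min()
mid=S[(S[:,1]>y0+15)&(S[:,1]<y0+75)]
for nm,q in(("lo",mid[mid[:,0]<np.median(mid[:,0])]),("hi",mid[mid[:,0]>np.median(mid[:,0])])):
    f=np.polyfit(q[:,1],q[:,0],1);print(nm,"x at y=68:",np.polyval(f,68),"yaw",-np.degrees(np.arctan(f[0])))
print("nose y",W[:,1].min())
E
python3 -m inch '[[-0.008,0,0,0,0,0,1],[-0.008,0,0,0,0,0,1],[-0.008,0,0,0,0,0,1],[-0.006,0,0,0,0,0,1],[0,0,0,0,0,0,1]]'
python3 look.py e
```

```text
t: 9.65
eef_pos: [498.2, 229.2, 8.4]
orientation: [180.0, 0.0, 78.1]
ft_force: [-0.1, -0.4, -0.2]
gripper_width: 0.0
grasp_force: 0.0
case top rect ((499.51263427734375, -23.974571228027344), (199.11729431152344, 159.89044189453125), 76.186279296875)
dot [259.  196.6] [475.1  62.4  72. ]
wedge 648.0 ((485.72119140625, 144.43145751953125), (118.96995544433594, 61.78474044799805), 86.57318115234375)
lo x at y=68: 454.9645892290716 yaw -0.5060218637357694
hi x at y=68: 512.2635144699306 yaw -2.1038955156556867
nose y 84.17853910423688
```

Run:
```python
from wp import *
p,d=optics.grab_frame("scene");i=optics.camera_info("scene");cv2.imwrite("pics/sc_e.png",p)
m,cs=blobs(p,*YEL)
for c in cs[:2]:
    a=cv2.approxPolyDP(c,2,True)[:,0];print(a.tolist(),ray(i,a,24)[:,:2].round().tolist(),ray(i,a,2)[:,:2].round().tolist())
cv2.imwrite("pics/sc_ec.png",cv2.resize(p[120:250,160:320],None,fx=4.5,fy=4.5,interpolation=cv2.INTER_CUBIC))
```

```text
[[211, 175], [211, 182], [235, 204], [233, 186], [236, 183], [225, 170]] [[470.0, 220.0], [450.0, 194.0], [445.0, 71.0], [489.0, 135.0], [505.0, 140.0], [518.0, 211.0]] [[485.0, 242.0], [464.0, 215.0], [458.0, 89.0], [504.0, 155.0], [520.0, 160.0], [534.0, 232.0]]
[[180, 151], [174, 151], [168, 168], [178, 168], [184, 155]] [[467.0, 387.0], [452.0, 400.0], [388.0, 338.0], [412.0, 317.0], [465.0, 360.0]] [[481.0, 413.0], [466.0, 427.0], [400.0, 362.0], [425.0, 341.0], [479.0, 386.0]]
```

View pics/sc_ec.png

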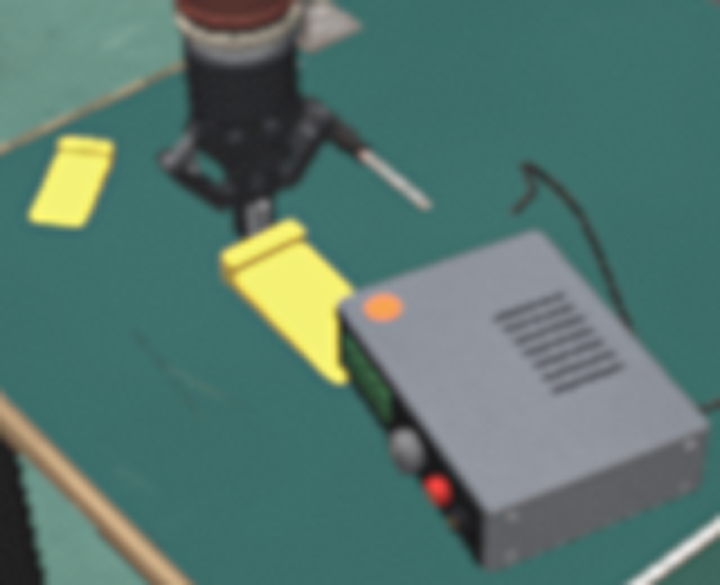

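The scene crop shows the nose's near corner at (337,384), just reaching the case, with the dot at (383,307). The wedge spans x≈455–512 at the foot's y (foot x≈472), so the foot will land on the slope. I'll continue the push.

```bash
python3 -m inch '[[-0.008,0,0,0,0,0,1],[-0.008,0,0,0,0,0,1],[-0.008,0,0,0,0,0,1],[-0.008,0,0,0,0,0,1],[-0.008,0,0,0,0,0,1],[-0.004,0,0,0,0,0,1],[0,0,0,0,0,0,1]]'
python3 look.py f
python3 - <<'E'
from wp import *
p,d=optics.grab_frame("scene");i=optics.camera_info("scene");cv2.imwrite("pics/sc_f.png",p)
m,cs=blobs(p,*YEL)
for c in cs[:2]:
    a=cv2.approxPolyDP(c,2,True)[:,0];print(a.tolist(),ray(i,a,24)[:,:2].round().tolist(),ray(i,a,1)[:,:2].round().tolist())
E
```

```text
t: 10.33
eef_pos: [493.5, 207.6, 8.2]
orientation: [-180.0, 0.0, 78.1]
ft_force: [-0.1, 0.3, 0.3]
gripper_width: -0.2
grasp_force: 0.0
case top rect ((499.52239990234375, -23.98418426513672), (199.00823974609375, 159.9267120361328), 76.26197814941406)
dot [259.  196.6] [475.1  62.4  72. ]
wedge 496.5 ((479.2544250488281, 121.55882263183594), (110.17376708984375, 61.42842483520508), 85.41104125976562)
lo x at y=68: 458.91200090151364 yaw 7.784936160616884
hi x at y=68: 490.9454288688318 yaw -17.222426407705814
nose y 69.03203760797655
[[214, 179], [214, 186], [235, 208], [239, 208], [235, 201], [235, 183], [229, 174]] [[466.0, 199.0], [446.0, 173.0], [434.0, 59.0], [443.0, 51.0], [453.0, 81.0], [503.0, 142.0], [515.0, 187.0]] [[481.0, 221.0], [461.0, 195.0], [448.0, 77.0], [457.0, 69.0], [467.0, 100.0], [519.0, 163.0], [532.0, 209.0]]
[[180, 151], [174, 151], [168, 168], [178, 168], [184, 155]] [[467.0, 387.0], [452.0, 400.0], [388.0, 338.0], [412.0, 317.0], [465.0, 360.0]] [[482.0, 414.0], [466.0, 428.0], [401.0, 364.0], [426.0, 342.0], [480.0, 387.0]]
```

```bash
f(){ grep -E 'eef|ft_f' | tr '\n' ' '; echo; }
python3 -m inch '[[-0.006,0,0,0,0,0,1],[-0.006,0,0,0,0,0,1],[-0.004,0,0,0,0,0,1]]' | f
for k in 1 2 3 4; do :; done
python3 -m inch '[[-0.003,0,0,0,0,0,1],[-0.001,0,0,0,0,0,1]]' | f
python3 -m inch '[[-0.003,0,0,0,0,0,1],[-0.001,0,0,0,0,0,1]]' | f
python3 -m inch '[[-0.003,0,0,0,0,0,1],[-0.001,0,0,0,0,0,1]]' | f
```

```text
eef_pos: [492.0, 200.2, 8.3] ft_force: [0.2, 0.7, 0.2] 
eef_pos: [491.6, 198.2, 8.3] ft_force: [0.0, 0.9, -0.0] 
eef_pos: [491.2, 196.4, 8.3] ft_force: [0.3, 0.5, 0.2] 
eef_pos: [490.8, 194.4, 8.3] ft_force: [-0.6, 0.3, 0.3]
```

```bash
f(){ grep -E 'eef|ft_f' | tr '\n' ' '; echo; }
python3 -m inch '[[-0.002,0,0,0,0,0,1],[-0.001,0,0,0,0,0,1]]' | f
python3 -m inch '[[-0.002,0,0,0,0,0,1],[-0.001,0,0,0,0,0,1]]' | f
python3 - <<'E'
from h import *
p,d=optics.grab_frame("scene");cv2.imwrite("pics/sc_gc.png",cv2.resize(p[150:250,190:330],None,fx=5,fy=5,interpolation=cv2.INTER_CUBIC))
E
```

```text
eef_pos: [490.5, 193.0, 8.3] ft_force: [1.0, 1.7, -0.5] 
eef_pos: [490.2, 191.5, 8.3] ft_force: [-0.4, 1.0, 0.6]
```

View pics/sc_gc.png

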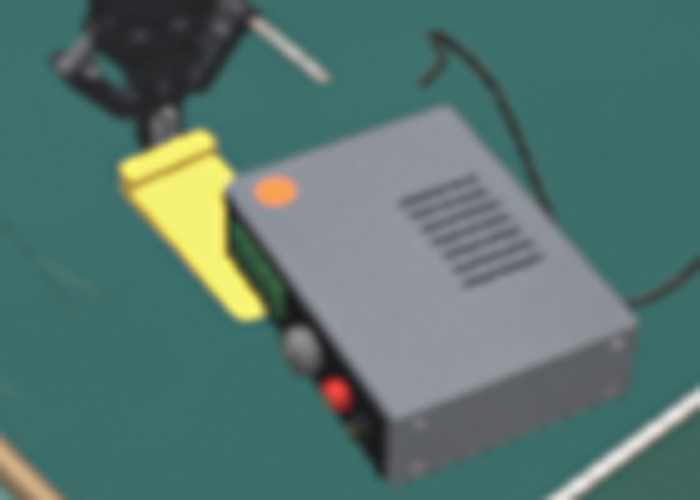

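The wedge is under the dotted corner: the dot is at (275,191) and the nose corner at (245,318). Now fine steps until the force rises.

```bash
f(){ grep -E 'eef|ft_f' | tr '\n' ' '; echo; }
python3 -m inch '[[-0.002,0,0,0,0,0,1],[-0.001,0,0,0,0,0,1]]' | f
python3 -m inch '[[-0.001,0,0,0,0,0,1],[-0.001,0,0,0,0,0,1]]' | f
python3 -m inch '[[-0.001,0,0,0,0,0,1],[-0.001,0,0,0,0,0,1]]' | f
python3 -m inch '[[-0.001,0,0,0,0,0,1],[-0.001,0,0,0,0,0,1]]' | f
```

```text
eef_pos: [489.9, 190.1, 8.3] ft_force: [0.2, -0.0, -0.7] 
eef_pos: [489.7, 189.1, 8.3] ft_force: [0.1, -0.7, 0.7] 
eef_pos: [489.5, 188.1, 8.3] ft_force: [0.3, 1.2, 0.4] 
eef_pos: [489.3, 187.1, 8.3] ft_force: [0.9, 0.4, -0.5]
```

```bash
f(){ grep -E 'eef|ft_f' | tr '\n' ' '; echo; }
for k in 1; do
python3 -m inch '[[-0.001,0,0,0,0,0,1],[-0.001,0,0,0,0,0,1]]' | f
python3 -m inch '[[-0.001,0,0,0,0,0,1],[-0.001,0,0,0,0,0,1]]' | f
python3 -m inch '[[-0.001,0,0,0,0,0,1],[-0.001,0,0,0,0,0,1]]' | f
done
```

```text
eef_pos: [489.1, 186.2, 8.3] ft_force: [0.3, 1.3, -0.7] 
eef_pos: [488.8, 185.2, 8.3] ft_force: [0.5, 0.9, 0.1] 
eef_pos: [488.6, 184.2, 8.3] ft_force: [0.2, 1.0, 0.4]
```

```bash
f(){ grep -E 'eef|ft_f' | tr '\n' ' '; echo; }
python3 -m inch '[[-0.001,0,0,0,0,0,1],[-0.001,0,0,0,0,0,1]]' | f
python3 -m inch '[[-0.001,0,0,0,0,0,1],[-0.001,0,0,0,0,0,1]]' | f
python3 -m inch '[[-0.001,0,0,0,0,0,1],[-0.001,0,0,0,0,0,1]]' | f
```

```text
eef_pos: [488.5, 183.3, 8.3] ft_force: [-0.5, 0.0, 0.8] 
eef_pos: [488.3, 182.4, 8.3] ft_force: [1.0, 2.0, -0.1] 
eef_pos: [488.1, 181.4, 8.3] ft_force: [0.1, 2.1, -0.9]
```

```bash
python3 look.py g | head -3
python3 - <<'E'
from wp import *
p,d=optics.grab_frame("scene");i=optics.camera_info("scene")
m,cs=blobs(p,*YEL);a=cv2.approxPolyDP(cs[0],2,True)[:,0];print(a.tolist(),ray(i,a,24)[:,:2].round().tolist(),ray(i,a,1)[:,:2].round().tolist())
E
```

```text
case top rect ((498.8815612792969, -23.542129516601562), (199.1776885986328, 160.25753784179688), 76.50719451904297)
dot [259.  196.6] [475.1  62.4  72. ]
wedge 333.5 ((469.9723205566406, 89.17122650146484), (103.10807037353516, 61.438899993896484), 83.16353607177734)
[[217, 184], [217, 190], [239, 215], [243, 214], [235, 201], [233, 180], [228, 179]] [[459.0, 174.0], [442.0, 153.0], [425.0, 30.0], [436.0, 25.0], [453.0, 81.0], [507.0, 157.0], [498.0, 171.0]] [[473.0, 196.0], [456.0, 174.0], [439.0, 47.0], [450.0, 43.0], [467.0, 100.0], [523.0, 178.0], [514.0, 192.0]]
```

```bash
f(){ grep -E 'eef|ft_f' | tr '\n' ' '; echo; }
python3 -m inch '[[-0.001,0,0,0,0,0,1]]' | f
python3 -m inch '[[-0.001,0,0,0,0,0,1]]' | f
python3 -m inch '[[-0.001,0,0,0,0,0,1]]' | f
python3 -m inch '[[-0.001,0,0,0,0,0,1]]' | f
```

```text
eef_pos: [488.0, 181.0, 8.3] ft_force: [0.9, 2.5, -0.5] 
eef_pos: [487.9, 180.5, 8.3] ft_force: [1.2, 2.0, -0.3] 
eef_pos: [487.8, 180.0, 8.3] ft_force: [0.6, 3.1, -0.8] 
eef_pos: [487.7, 179.5, 8.3] ft_force: [0.5, 4.0, -1.3]
```

The push force has risen steadily to 4 N, so the wedge is snug. Next I'll back off, go over and press.

```bash
f(){ grep -E 'eef|ft_f' | tr '\n' ' '; echo; }
python3 -m inch '[[0.01,0,0,0,0,0,1],[0.03,0,0,0,0,0,1],[0.02,0,0,0,0,0,1],[0,0,-0.06,0,0,0,1],[0,0,-0.06,0,0,0,1],[0,0,-0.06,0,0,0,1],[0,0,-0.06,0,0,0,1],[0,0,-0.02,0,0,0,1],[-0.0587,0.0048,0,0,0,0,1],[-0.0587,0.0048,0,0,0,0,1],[-0.0587,0.0048,0,0,0,0,1],[-0.0587,0.0048,0,0,0,0,1],[-0.0587,0.0048,0,0,0,0,1],[0,0,0.05,0,0,0,1],[0,0,0.05,0,0,0,1],[0,0,0.018,0,0,0,1],[0,0,0,0,0,0,1],[0,0,0,0,0,0,1]]' | f
python3 -m inch '[[0,0,0.006,0,0,0,1],[0,0,0,0,0,0,1]]' | f
python3 -m inch '[[0,0,0.005,0,0,0,1],[0,0,0,0,0,0,1]]' | f
```

```text
eef_pos: [474.8, 62.9, 78.9] ft_force: [0.0, 0.3, -0.3] 
eef_pos: [476.1, 63.0, 77.2] ft_force: [-0.2, 0.1, -0.3] 
eef_pos: [475.6, 62.9, 74.2] ft_force: [-0.0, -0.3, 0.8]
```

```bash
f(){ grep -E 'eef|ft_f' | tr '\n' ' '; echo; }
python3 -m inch '[[0,0,0.003,0,0,0,1],[0,0,0,0,0,0,1]]' | f
python3 -m inch '[[0,0,0.001,0,0,0,1],[0,0,0,0,0,0,1]]' | f
python3 -m inch '[[0,0,0.001,0,0,0,1],[0,0,0,0,0,0,1]]' | f
python3 -m inch '[[0,0,0.001,0,0,0,1],[0,0,0,0,0,0,1]]' | f
```

```text
eef_pos: [475.2, 62.7, 72.3] ft_force: [-0.8, -0.3, -0.9] 
eef_pos: [475.3, 62.7, 71.8] ft_force: [-0.1, 0.1, 0.8] 
eef_pos: [475.3, 62.7, 71.7] ft_force: [-1.5, -0.1, 4.0] 
eef_pos: [475.4, 62.7, 71.6] ft_force: [-4.1, 0.3, 8.2]
```

```bash
f(){ grep -E 'eef|ft_f' | tr '\n' ' '; echo; }
python3 -m inch '[[0,0,0.0006,0,0,0,1],[0,0,0,0,0,0,1],[0,0,0,0,0,0,1]]' | f
python3 -m inch '[[0,0,0,0,0,0,1],[0,0,0,0,0,0,1],[0,0,0,0,0,0,1]]' | f
python3 look.py h | head -3
python3 - <<'E'
from h import *
p,d=optics.grab_frame("scene");cv2.imwrite("pics/sc_hc.png",cv2.resize(p[150:250,190:330],None,fx=5,fy=5,interpolation=cv2.INTER_CUBIC))
E
```

```text
eef_pos: [475.4, 62.7, 71.6] ft_force: [-5.4, -0.4, 9.5] 
eef_pos: [475.4, 62.7, 71.6] ft_force: [-4.1, 1.0, 10.0] 
wedge 331.5 ((438.2807312011719, 371.2806396484375), (85.06295013427734, 42.046104431152344), 40.2337760925293)
lo x at y=68: 219.2828192571631 yaw -32.85935504836154
hi x at y=68: 423.13013041100436 yaw -7.75678474996499
```

View pics/sc_hc.png

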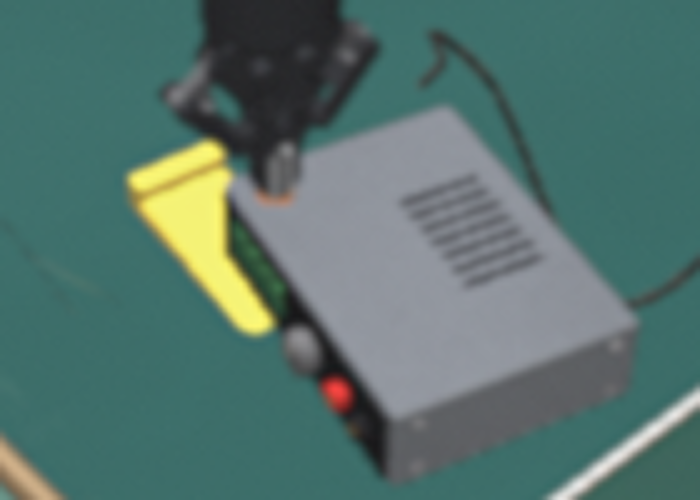

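The fingertips sit on the dot at crop (275,190), the wedge is under the corner with its heel at (178,170), and the case hasn't moved. The press holds a steady 10 N at z 71.6, with only 0.2 mm of give.

```bash
python3 -c "
from bench import manip
print(manip.job_done())"
```

```text
the job is handed in; nothing more can be done
None
```

The job is handed in: I felt the case rock (about 5 mm of give), pushed the larger yellow wedge snug under the short foot, and ended pressing the orange dot at about 10 N, with only about 0.2 mm of give.

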